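# Line up specimen holders and set the keeper screw of a diffractometer stage

### The job

Get the three loose specimen holders into an even row on the diffractometer's specimen stage: one square in each engraved bay, butted up against the fence under the keeper bar. Then turn the red wing screw clockwise until it seats, back it off a quarter turn so the holders are kept in but not pinched, and finish still gripping it there, without letting go, so that I can do up its lock nut. Leave everything else where it stands.

Things in the scene. Friction and masses are not known exactly. Their poses are not given: they have to be found in the camera images.
- stage: Aluminium specimen stage fixed on the black deck. Origin on the deck; x points from the open front edge to the fence at the back, y along the row to the left, z up. Base plate x -105 to 85, y -150 to 150 mm, its top 10 mm above the deck, with three bays engraved as black outlines before the fence. Two guide pins stand 45 mm above the deck at x 52, y -105 and 105 mm.
- fence (a point): Middle of the foot of the fence's front face (stage x 20, y 0 mm, on the plate's top; axes as the stage). The fence is a step 8.5 mm high, y from -125 to 125 mm, facing the front.
- keeper_bar: Steel bar lying over the fence, 66 x 245 mm, 10 mm thick, its top at most 30 mm above the deck; origin in its underside at stage x 45, y 0. It overhangs the fence by 8 mm (to stage x 12) as a lip; the back edges of the holders slide under it. Lip underside above the plate: 8.5 mm with the screw seated, 9.1 to 9.9 mm at the start. It rises with the screw.
- bay0 (a point): Where the centre of the underside of a holder belongs in the right-hand bay (stage x 0, y -85 mm, on the plate's top). Axes as the stage. The engraved outline is 46 mm wide around the 40 mm holder.
- bay1 (a point): The same for the middle bay (stage x 0, y 0).
- bay2 (a point): The same for the left-hand bay (stage x 0, y 85 mm).
- holder0: Loose specimen holder, a black square plate 40 x 40 mm, 8 mm thick, about 35 g, with a round copper-coloured specimen in its top. Origin: centre of its underside; x and y along its edges, z up. It lies flat on the stage's plate, in front of its bay, shifted sideways and askew. Any holder may go into any bay.
- holder1: The same with a white specimen.
- holder2: The same with a grey-green specimen.
- wing_screw (a joint): Angle of the wing screw in rad: 0 when seated (a hard stop), negative when backed off; clockwise seen from above makes it grow towards 0, and -1.57 is a quarter turn backed off. It starts between -2.8 and -1.2. Stiff to about 0.06 N m, stays where it is left; 3 mm lead.
- wing: The screw's red plastic wing: 44 mm long (its x), 9 mm thick (its y), 20 mm high, gripped across its flats from above. On the screw's axis at stage x 52, y 0; origin at its underside, 48 mm above the deck when seated. Seated, its long axis lies along stage x, across the bar; a quarter turn back, along the bar. White dot at one end. Under it the 13 mm lock nut, top 36 mm above the deck.
- wing_mid (a point): Point on the screw's axis at half the wing's height, 58 mm above the deck when seated; axes as the wing.
- gonio_head: Bystander: small steel and brass goniometer head, 54 mm high, 40 mm across, standing on the deck to the right of the stage. Origin: centre of its underside.
- mount0: Bystander: steel pin mount, 22 mm across, 18 mm high, on the deck left of the stage. Origin: underside.
- mount1: Bystander: a second such mount.
- driver: Bystander: grey screwdriver, 160 mm long, about 26 mm thick, lying on the deck in front of the stage. Origin: under its middle, x axis along it.
- beaker0: Bystander: glass beaker, 68 mm across, 90 mm high, on the deck left of the stage. Origin: underside.
- beaker1: Bystander: glass beaker, 52 mm across, 70 mm high, left of the stage. Origin: underside.
- jar: Bystander: amber jar with white cap, 48 mm across, 65 mm high, on the deck left and in front of the stage. Origin: underside.
Mind the look-alikes: they are no part of the job. Leave any pink or yellow look-alike of the holder1 alone.

How it is judged (in metres and radians):
On the way, in this order (a step that is already met when the one before it is completed fails the run):
1. each bay holds one holder, square and against the fence (((x of holder0 in the frame of bay0 between -0.003 and 0.003 m and y of holder0 in the frame of bay0 between -0.005 and 0.005 m and z of holder0 in the frame of bay0 between -0.002 and 0.003 m and angle between the z axis of holder0 and the z axis of bay0, either way round below 0.08 rad and (angle between the x axis of holder0 and the x axis of bay0, either way round below 0.1 rad or angle between the x axis of holder0 and the y axis of bay0, either way round below 0.1 rad)) or (x of holder1 in the frame of bay0 between -0.003 and 0.003 m and y of holder1 in the frame of bay0 between -0.005 and 0.005 m and z of holder1 in the frame of bay0 between -0.002 and 0.003 m and angle between the z axis of holder1 and the z axis of bay0, either way round below 0.08 rad and (angle between the x axis of holder1 and the x axis of bay0, either way round below 0.1 rad or angle between the x axis of holder1 and the y axis of bay0, either way round below 0.1 rad)) or (x of holder2 in the frame of bay0 between -0.003 and 0.003 m and y of holder2 in the frame of bay0 between -0.005 and 0.005 m and z of holder2 in the frame of bay0 between -0.002 and 0.003 m and angle between the z axis of holder2 and the z axis of bay0, either way round below 0.08 rad and (angle between the x axis of holder2 and the x axis of bay0, either way round below 0.1 rad or angle between the x axis of holder2 and the y axis of bay0, either way round below 0.1 rad))) and ((x of holder0 in the frame of bay1 between -0.003 and 0.003 m and y of holder0 in the frame of bay1 between -0.005 and 0.005 m and z of holder0 in the frame of bay1 between -0.002 and 0.003 m and angle between the z axis of holder0 and the z axis of bay1, either way round below 0.08 rad and (angle between the x axis of holder0 and the x axis of bay1, either way round below 0.1 rad or angle between the x axis of holder0 and the y axis of bay1, either way round below 0.1 rad)) or (x of holder1 in the frame of bay1 between -0.003 and 0.003 m and y of holder1 in the frame of bay1 between -0.005 and 0.005 m and z of holder1 in the frame of bay1 between -0.002 and 0.003 m and angle between the z axis of holder1 and the z axis of bay1, either way round below 0.08 rad and (angle between the x axis of holder1 and the x axis of bay1, either way round below 0.1 rad or angle between the x axis of holder1 and the y axis of bay1, either way round below 0.1 rad)) or (x of holder2 in the frame of bay1 between -0.003 and 0.003 m and y of holder2 in the frame of bay1 between -0.005 and 0.005 m and z of holder2 in the frame of bay1 between -0.002 and 0.003 m and angle between the z axis of holder2 and the z axis of bay1, either way round below 0.08 rad and (angle between the x axis of holder2 and the x axis of bay1, either way round below 0.1 rad or angle between the x axis of holder2 and the y axis of bay1, either way round below 0.1 rad))) and ((x of holder0 in the frame of bay2 between -0.003 and 0.003 m and y of holder0 in the frame of bay2 between -0.005 and 0.005 m and z of holder0 in the frame of bay2 between -0.002 and 0.003 m and angle between the z axis of holder0 and the z axis of bay2, either way round below 0.08 rad and (angle between the x axis of holder0 and the x axis of bay2, either way round below 0.1 rad or angle between the x axis of holder0 and the y axis of bay2, either way round below 0.1 rad)) or (x of holder1 in the frame of bay2 between -0.003 and 0.003 m and y of holder1 in the frame of bay2 between -0.005 and 0.005 m and z of holder1 in the frame of bay2 between -0.002 and 0.003 m and angle between the z axis of holder1 and the z axis of bay2, either way round below 0.08 rad and (angle between the x axis of holder1 and the x axis of bay2, either way round below 0.1 rad or angle between the x axis of holder1 and the y axis of bay2, either way round below 0.1 rad)) or (x of holder2 in the frame of bay2 between -0.003 and 0.003 m and y of holder2 in the frame of bay2 between -0.005 and 0.005 m and z of holder2 in the frame of bay2 between -0.002 and 0.003 m and angle between the z axis of holder2 and the z axis of bay2, either way round below 0.08 rad and (angle between the x axis of holder2 and the x axis of bay2, either way round below 0.1 rad or angle between the x axis of holder2 and the y axis of bay2, either way round below 0.1 rad)))), for 0.2 s.
2. the wing screw is turned down until it seats (value of joint wing_screw above -0.07 rad), for 0.1 s.
At the end, for the whole second after the job is handed in: Each bay holds one holder, within 3 mm of the fence, 5 mm of the bay's centre, square to 0.1 rad, flat. After that the wing screw was seated (within 0.07 rad of its stop); it now rests a quarter turn back (1.57 rad, give or take 0.26), gripped between the fingers with over 5 N (all of step 1 and value of joint wing_screw between -1.83 and -1.31 rad and velocity of joint wing_screw between -0.1 and 0.1 rad/s and contact force between the fingers and wing above 5 N and distance between the grasp point and wing_mid below 0.026 m); the arm keeps its last pose, push and grip.
It fails at once if a bystander is knocked over or shifted by more than 20 mm (distance of any of gonio_head, mount0, mount1, driver, beaker0, beaker1, jar from where it was at the start of the episode above 0.02 m).
It also fails if it takes over 61 s, if anything falls off the work surface, if the arm or the gripper's body presses on something with over 40 N, if the wrist force passes 120 N, or if a joint passes its speed limit or range.

### The arm

A 6-joint arm with a two-finger parallel gripper is mounted at the origin on the work surface. World frame = base frame: x ahead of the robot, y to its left, z up, the work surface at z = 0. Lengths are in mm, angles in rad, forces in N, time in s.
With the tool pointing down it reaches from about 275 to 750 mm from the base axis. Payload 10.2 kg.
Tool frame: the origin (TCP) lies at the very end of the fingers, on their centre line; the grasp point (between the pads) lies 19 mm behind it; z points along the fingers, x is the direction in which the jaws open and shut, and the axes are right-handed (so a half turn about z gives the same grasp; the last joint's range is limited). The gripper opens to 85 mm and grips with 20 to 120 N. Pads are 22 mm wide; open, the fingers measure 114 mm over their backs; the gripper's body (76 mm by 85 mm) begins 54 mm behind the grasp point. The pads swing forward as they close: fully open they stand 13 mm farther back than shut.
Start: joints at [-1.324, 0.313, 1.498, -0, 1.331, -0.223], TCP at [237.661, -468.133, 231.294] pointing down, gripper open.
Joint ranges: [-2.94, 2.94], [-0.97, 2.17], [0.19, 2.56], [-1.23, 4.37], [0.02, 3.11], [-2.88, 2.88]. Speed limits (rad/s): [2.39, 2.39, 3.01, 3.14, 3.14, 3.14].

### API

Orientations are given as a unit quaternion [w, x, y, z].
In Python, from rig import ctrl, cams gives the robot as it stands.
- The arm moves only by the tool play_rows, never from a script. Its argument "steps" is a list of rows, each a list of 2 entries, a list of its own where there are three numbers: the shift along the tool's x, y, z normalised to -1 to 1, where 1 is 0.75 m, then the turn, a rotation vector about the tool's x, y, z normalised to -1 to 1, where 1 is 45 degrees. A call has 1 to 20 rows; each row shifts and turns the commanded pose from where the row before left it, along the tool's axes as they then stand; what a row does not reach is not made up. A row lasts 1/10 s, in which the tool goes at most 50 mm and 8.59 degrees, less where a joint would pass 70% of its speed; a pose out of reach is approached as far as the arm can. A call with a number of a shift or a turn outside -1 to 1 is refused whole. A call with a gripper value outside its range is refused whole. "grip" is the closure, from 0 (fully open) to 1 (shut), set as the call begins (left out, the last holds). The fingers move at their own pace and stop on an object; "squeeze" is the grip in N (left out, the last holds). Time passes only in rows, so rows that do not move let the fingers close. It gives the time, the measured TCP pose, the force and the opening at its end, in the units of the state.
- ctrl.sense(): the state, without advancing time (a new reading comes with each control period).
- cams.capture(name): name is "side" or "top"; returns the picture (384x512x3 uint8, red, green, blue); there is no depth.
- cams.camera_info(name): a dict with "fx", "fy", "cx", "cy" (pixels), "dist_coeffs" ([k1, k2, p1, p2, k3] as OpenCV has them; the pictures are not rectified), "xyz" and "attitude" of the camera in the world. Camera axes: x right, y up, looking along -z (the intrinsics and any distortion apply to the point x, -y, -z); pixel columns grow to the right and rows downward; lengths in mm; the calibration is good to about 2 mm. A picture is of the moment at which its call begins. camera_info takes no time and is no camera call.
- ctrl.finish_job(): hands the job in, once; it reports no verdict.
Trained networks look in the newest picture that a camera, given by its name, has taken for a name from the list of things; names that differ only in an ending like _2 or _b are one class to them, and where a whole thing is asked for, a point or a joint stands for the part that bears it (a point fixed in the world has none). Each returns a list of dicts, best first, with "p" (0 to 1); they miss things now and then, are a little off and sometimes report something else, mostly with a low value. They report only what shows in the picture. A call takes as long as a camera call. They do not tell look-alikes from the thing itself.
- cams.search_frame(camera, thing): "rect" ([centre column, centre row, width, height] in pixels, round what is visible of it).
- cams.tip_of(camera, thing): "pixel" ([column, row] in pixels: a listed point, or the origin of a listed thing).
The state is a dict: "time_s": time; "joints": joint angles; "dq": joint speeds; "tau": joint torques, N m; "eef_pos": TCP position; "ee_rot": TCP orientation; "force": force on the tool from outside, world axes, zero at the start; "wrist_torque": the same for the moment, N m; "grip_width": opening from 0.0 (shut) to 1.0 (fully open).
Only numpy, scipy, OpenCV 4.12 (cv2) and the standard library are available. Lean on these libraries where they do the work, as an engineer would, in place of code of your own. Each camera call takes 0.05 s, during which the arm holds its last target.

## Working session

There is one attempt and no reset: what is moved stays moved. The work goes in short steps, Python scripts to look and compute and a tool call to move; the robot and the scene stay as the last step left them, time stands still between calls to the robot, and variables do not carry over. Pictures are saved under pics/ and viewed, and the job is handed in when it is done.

Besides the shell and the picture viewer there is one more tool, called after "Call:" as name(argument=value, ...) on one line, values as JSON. play_rows: Moves the arm, as the interface text tells. Its arguments: {"type":"object","properties":{"steps":{"type":"array"},"grip":{"type":"number"},"squeeze":{"type":"number"}},"required":["steps"]}

```bash
ls; mkdir -p pics; python3 - <<'E'
from rig import ctrl,cams
import cv2
print(ctrl.sense())
for n in("top","side"):
    im=cams.capture(n); cv2.imwrite(f"pics/{n}0.png",cv2.cvtColor(im,cv2.COLOR_RGB2BGR)); print(n,cams.camera_info(n))
for n in("top","side"):
  for t in("stage","fence","bay0","bay1","bay2","holder0","holder1","holder2","wing","wing_mid","keeper_bar"):
    print(n,t,[(d['pixel'],round(d['p'],2)) for d in cams.tip_of(n,t)][:4])
E
```

```text
pics
{'time_s': 0.0, 'joints': array([-1.32440278e+00,  3.13422056e-01,  1.49848605e+00, -5.95410497e-06,
        1.33099550e+00, -2.23414283e-01]), 'dq': array([ 0.00016454,  0.00158933, -0.00063289,  0.00039242,  0.00083241,
       -0.00037889]), 'tau': array([-8.59081010e-04, -4.12270832e+01, -2.59750378e+01, -2.49346367e-04,
        4.11034824e-03, -4.32145839e-06]), 'eef_pos': array([ 237.58754659, -467.85462022,  230.73094508]), 'ee_rot': array([-4.56068045e-04,  8.52266267e-01, -5.23107809e-01, -4.70807296e-04]), 'force': array([ 0.12196592,  0.11882511, -0.60644561]), 'wrist_torque': array([-0.01933851, -0.03231465,  0.00521093]), 'grip_width': 0.9987121083794167}
top {'fx': 391.19160215254055, 'fy': 391.19160215254055, 'cx': 266.2074671439093, 'cy': 195.03567672964863, 'dist_coeffs': array([-0.00713824,  0.        ,  0.        ,  0.        ,  0.        ]), 'xyz': array([ 373.90870951,   38.07268259, 1040.21905914]), 'attitude': array([-0.70426115, -0.06246665,  0.04931264,  0.70546609])}
side {'fx': 367.0001312207949, 'fy': 367.0001312207949, 'cx': 252.9289959132518, 'cy': 1
[... 1283 characters left out ...]
, 0.72), ([229.9, 162.9], 0.59)]
side bay2 [([234.8, 176.6], 0.81), ([236.3, 198.7], 0.76), ([235.8, 181.3], 0.72), ([229.9, 162.9], 0.59)]
side holder0 [([257.3, 176.5], 0.6), ([317.3, 165.0], 0.53), ([254.0, 195.3], 0.52), ([253.0, 162.8], 0.47)]
side holder1 [([257.3, 176.5], 0.6), ([317.3, 165.0], 0.53), ([254.0, 195.3], 0.52), ([253.0, 162.8], 0.47)]
side holder2 [([257.3, 176.5], 0.6), ([317.3, 165.0], 0.53), ([254.0, 195.3], 0.52), ([253.0, 162.8], 0.47)]
side wing [([216.0, 173.2], 0.41)]
side wing_mid [([228.5, 165.1], 0.66), ([213.5, 166.2], 0.6), ([276.4, 348.8], 0.49), ([260.2, 173.1], 0.36)]
side keeper_bar [([215.6, 180.4], 0.75), ([276.3, 348.0], 0.73), ([292.0, 174.3], 0.33)]
```

```bash
python3 - <<'E'
import cv2
a=cv2.imread("pics/top0.png");b=cv2.imread("pics/side0.png")
cv2.imwrite("pics/top0x.png",cv2.resize(a,(800,600),interpolation=cv2.INTER_CUBIC))
cv2.imwrite("pics/top0c.png",cv2.resize(a[130:290,220:380],(600,600),interpolation=cv2.INTER_CUBIC))
cv2.imwrite("pics/side0c.png",cv2.resize(b[110:260,160:360],(800,600),interpolation=cv2.INTER_CUBIC))
E
```

```text
(no output)
```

View pics/top0x.png

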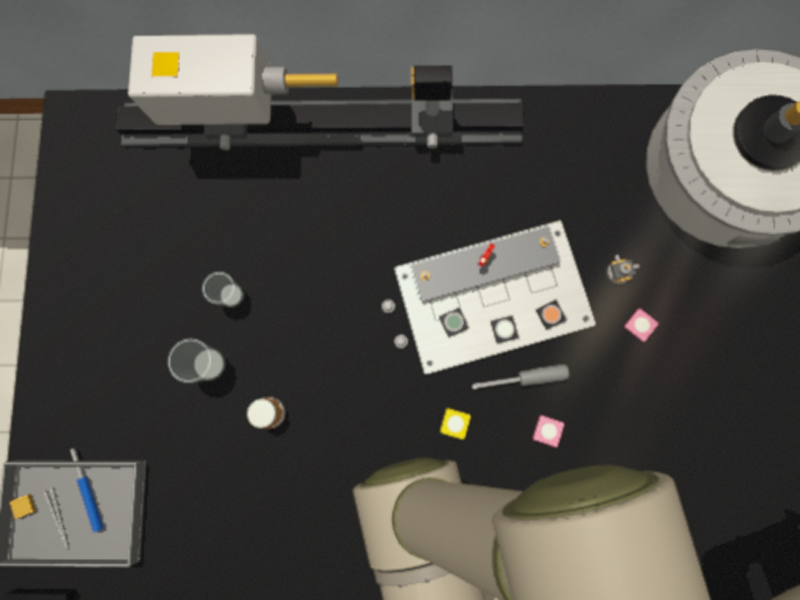

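View pics/top0c.png

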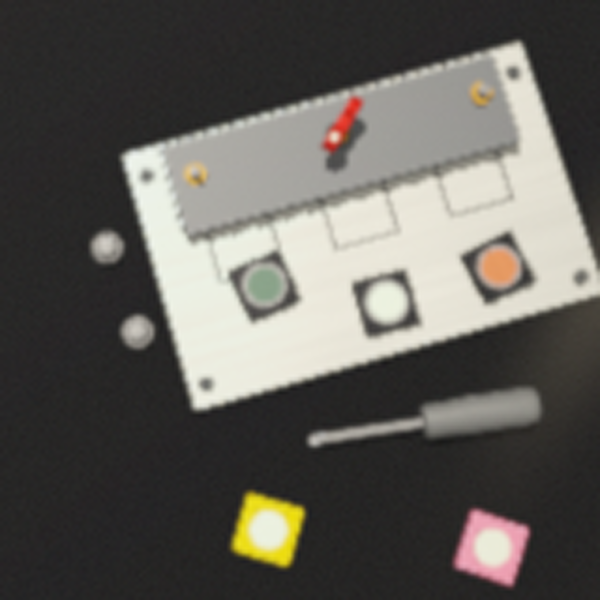

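View pics/side0.png

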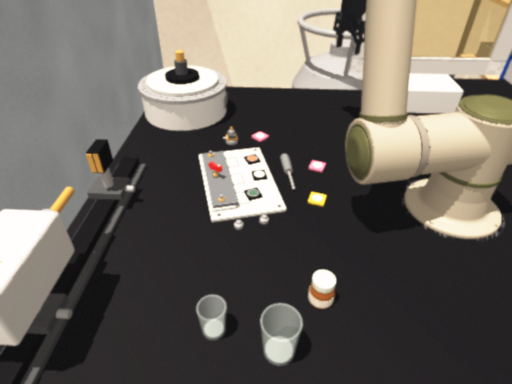

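View pics/side0c.png

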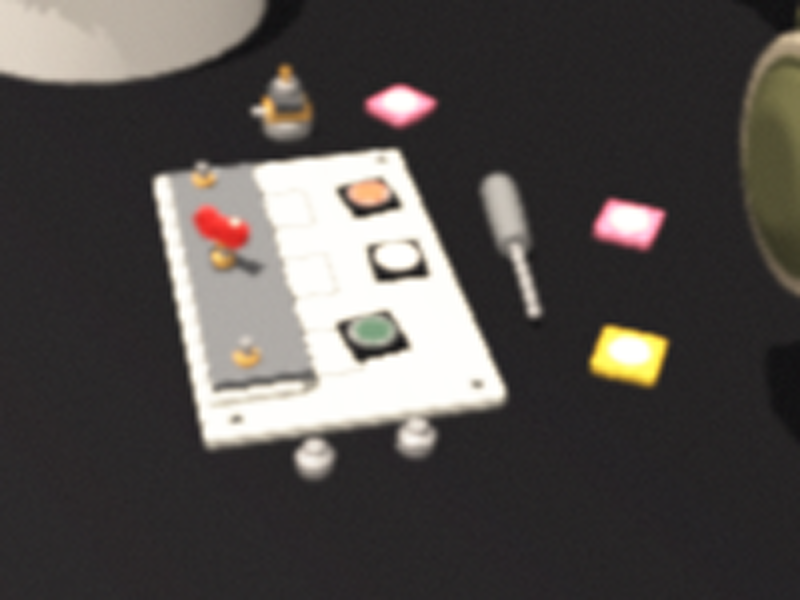

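The top view is clear. In the crop, the grey-green holder is at (264,285), the white one at (386,302) and the copper one at (498,268). The wing lies from its dot at (333,140) to (355,100), which I read as about -2.3 rad. Next I fit the poses at subpixel level.

```bash
cat > h.py <<'E'
import numpy as np,cv2
from scipy.spatial.transform import Rotation as R
from scipy.optimize import least_squares
def q2R(q): return R.from_quat([q[1],q[2],q[3],q[0]])
class Cam:
    def __init__(s,i):
        s.K=np.array([[i['fx'],0,i['cx']],[0,i['fy'],i['cy']],[0,0,1]]);s.d=np.array(i['dist_coeffs'],float)
        s.c=np.array(i['xyz'],float);s.R=q2R(i['attitude']).as_matrix()  # cam->world
        s.F=np.diag([1.,-1,-1])
    def proj(s,P):
        P=np.atleast_2d(np.asarray(P,float));X=(P-s.c)@s.R@s.F
        return cv2.projectPoints(X.reshape(-1,1,3),np.zeros(3),np.zeros(3),s.K,s.d)[0].reshape(-1,2)
    def toz(s,px,z):
        u=cv2.undistortPoints(np.array(px,float).reshape(-1,1,2),s.K,s.d).reshape(-1,2)
        D=np.c_[u,np.ones(len(u))]@s.F@s.R.T
        return s.c+D*((np.asarray(z)-s.c[2])/D[:,2])[:,None]
def quad_fit(cam,g,z,hx,hy,p0,rev=1,n=25,r=3.5,inset=.85,use=(0,1,2,3)):
    """fit rectangle (centre offset given by hx=(x0,x1),hy=(y0,y1)) pose x,y,yaw: edge = steepest gradient subpixel. rev=1: bright inside"""
    p=np.array(p0,float)
    for it in range(6):
        c,s=np.cos(p[2]),np.sin(p[2]);M=np.array([[c,-s],[s,c]])
        C=np.array([[hx[0],hy[0]],[hx[1],hy[0]],[hx[1],hy[1]],[hx[0],hy[1]]])
        obs=[];
        for e in use:
            a,b=C[e],C[(e+1)%4];t=np.linspace(.5-inset/2,.5+inset/2,n)[:,None];pts=a+(b-a)*t
            nrm=np.array([(b-a)[1],-(b-a)[0]]);nrm=nrm/np.linalg.norm(nrm)
            P=pts@M.T+p[:2];N=M@nrm
            for q in P:
                uv=cam.proj([[*q,z],[q[0]+N[0],q[1]+N[1],z]]);d=uv[1]-uv[0];sc=np.linalg.norm(d);d/=sc
                tt=np.arange(-r,r+.01,.25);xy=uv[0]+tt[:,None]*d
                v=cv2.remap(g,xy[:,0].astype(np.float32).reshape(1,-1),xy[:,1].astype(np.float32).reshape(1,-1),cv2.INTER_LINEAR)[0]
                gr=-rev*np.gradient(cv2.GaussianBlur(v.reshape(1,-1),(0,0),1.5)[0]);gr=np.clip(gr,0,None)
                k=gr.argmax()
                if gr[k]<2: continue
                w=gr*(abs(tt-tt[k])<1.3);obs.append((e,q+N*(w@tt/w.sum())/sc))
        def f(p):
            c,s=np.cos(p[2]),np.sin(p[2]);M=np.array([[c,-s],[s,c]]);o=[]
            for e,q in obs:
                l=M.T@(q-p[:2]);o.append([l[1]-hy[0],l[0]-hx[1],l[1]-hy[1],l[0]-hx[0]][e])
            return o
        p=least_squares(f,p,loss='soft_l1',f_scale=1.).x
    rr=np.array(f(p));es=np.array([o[0] for o in obs])
    return p,[(e,(es==e).sum(),round(float(np.median(rr[es==e])),2)) for e in use],np.median(abs(rr))
def fitall(top,g,stage0=None):pass
E
cat > m.py <<'E'
from rig import cams
from h import *
T=Cam(cams.camera_info("top"));S=Cam(cams.camera_info("side"))
im=cv2.imread("pics/top0.png");g=cv2.cvtColor(im,cv2.COLOR_BGR2GRAY).astype(np.float32)
cr=lambda a:np.array(a,float)/3.75+[220-.5+.13,130-.5+.13]
w=T.toz(cr([(122,155),(520,42),(608,290),(195,410)]),[10]*4)
print(w.round(1), np.linalg.norm(w[0]-w[1]),np.linalg.norm(w[1]-w[2]))
yaw=np.arctan2(*(w[0]-w[1])[:2][::-1])-np.pi/2
c=w.mean(0)[:2]+10*np.array([np.cos(yaw),np.sin(yaw)])
print(c,yaw)
st=quad_fit(T,g,10,(-105,85),(-150,150),[*c,yaw]);print("stage",st)
p=st[0]
c,s=np.cos(p[2]),np.sin(p[2]);M=np.array([[c,-s],[s,c]])
for n,px in(("green",(264,285)),("white",(386,302)),("copper",(498,268))):
    w=T.toz(cr([px]),[18])[0][:2]
    best=min((quad_fit(T,g,18,(-20,20),(-20,20),[*w,p[2]+a],rev=-1,n=15) for a in(-.3,-.15,0,.15,.3)),key=lambda r:r[2])
    l=M.T@(best[0][:2]-p[:2]);print(n,best[0].round(3),best[1],best[2],"stage",l.round(1),"dyaw",best[0][2]-p[2])
# wing
hsv=cv2.cvtColor(im,cv2.COLOR_BGR2HSV);m=((hsv[...,1]>150)&((hsv[...,0]<6)|(hsv[...,0]>174))).astype(np.uint8)
m[:, :300]=0;m[200:]=0;m[:, 325:]=0
ys,xs=np.nonzero(m);print(len(xs),xs.mean(),ys.mean())
W=T.toz(np.c_[xs,ys],[67]*len(xs))[:,:2];u,sv,vt=np.linalg.svd(W-W.mean(0));a=np.arctan2(vt[0,1],vt[0,0])
print("wing c stage",M.T@(W.mean(0)-p[:2]),"axis rel",a-p[2], "ext",np.ptp((W-W.mean(0))@vt[0]))
# checks
print("screw axis px",T.proj([*(p[:2]+M@[52,0]),58]), "side", S.proj([*(p[:2]+M@[52,0]),58]))
imS=cv2.imread("pics/side0.png")
def loop(I,C,pts,z,col,k,o):
    uv=C.proj([[*(p[:2]+M@q),z] for q in pts]);cv2.polylines(I,[np.int32(np.round((uv-o+.5)*k*8))],True,col,1,cv2.LINE_AA,3)
for nm,I,C,(x0,x1,y0,y1),k in(("top",im,T,(220,380,130,250),5),("side",imS,S,(180,300,130,230),6)):
    J=cv2.resize(I[y0:y1,x0:x1],None,fx=k,fy=k,interpolation=cv2.INTER_CUBIC);o=np.array([x0,y0])
    loop(J,C,[(-105,-150),(85,-150),(85,150),(-105,150)],10,(0,0,255),k,o)
    for b in(-85,0,85):loop(J,C,[(-23,b-23),(23,b-23),(23,b+23),(-23,b+23)],10,(255,0,0),k,o)
    loop(J,C,[(12,-122.5),(78,-122.5),(78,122.5),(12,122.5)],30,(0,180,0),k,o)
    cv2.imwrite(f"pics/ov_{nm}.png",J)
E
python3 m.py
```

```text
[[ 604.2   95.1   10. ]
 [ 686.7 -193.    10. ]
 [ 505.5 -248.    10. ]
 [ 421.8   43.1   10. ]] 299.6880801780488 189.37400221002468
[564.13348747 -72.93278805] 0.278848287488755
stage (array([ 5.64201445e+02, -7.22375502e+01,  2.77813585e-01]), [(0, np.int64(25), -0.86), (1, np.int64(25), 1.24), (2, np.int64(25), 0.77), (3, np.int64(25), -1.19)], np.float64(1.067609717208022))
green [ 5.07939e+02 -5.73800e+00  4.19000e-01] [(0, np.int64(15), -0.11), (1, np.int64(15), 0.13), (2, np.int64(15), 0.19), (3, np.int64(15), -0.53)] 0.43115072505921503 stage [-35.9  79.4] dyaw 0.14089395136489713
white [ 4.95593e+02 -9.05720e+01  2.53000e-01] [(0, np.int64(15), 0.08), (1, np.int64(15), 0.47), (2, np.int64(15), -0.01), (3, np.int64(15), -0.42)] 0.38902092269150046 stage [-71.    1.2] dyaw -0.02487517763160091
copper [ 5.20293e+02 -1.69402e+02  4.45000e-01] [(0, np.int64(15), -0.2), (1, np.int64(15), 0.14), (2, np.int64(15), 0.28), (3, np.int64(15), -0.41)] 0.4712522861234234 stage [-68.9 -81.4] dyaw 0.1670955455355395
38 311.44736842105266 162.21052631578948
wing c stage [51.11234829 -0.94643336] axis rel 2.369684605489721 ext 38.59921088906199
screw axis px [[310.66228408 162.82340697]] side [[215.39804577 166.94136895]]
```

View pics/ov_top.png

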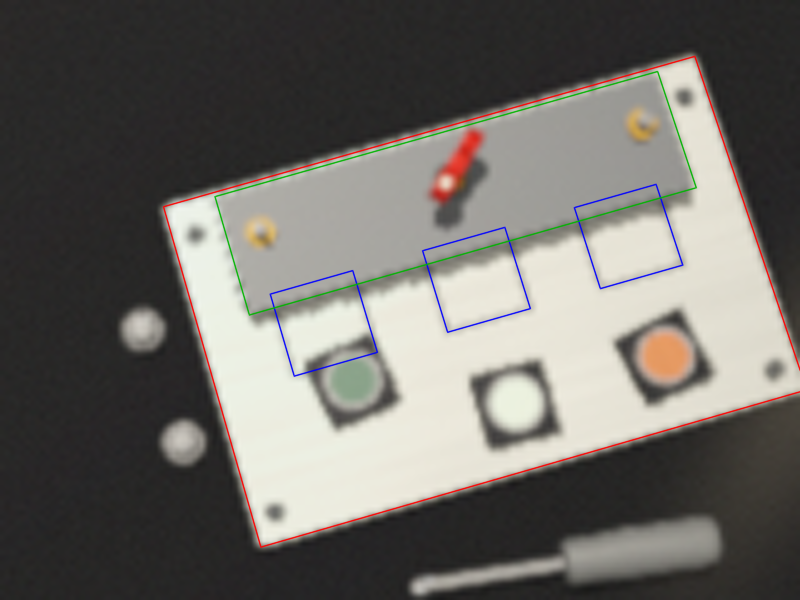

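View pics/ov_side.png

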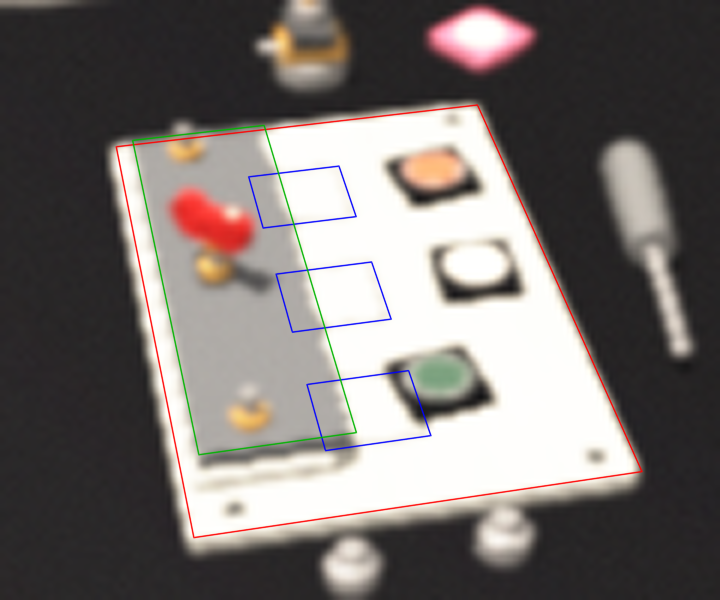

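The overlay matches the plate, bar and bays in both views. Next I write a planning helper that only prints numbers.

```bash
cat > plan.py <<'E'
# usage: plan.py mode a b z yaw ; mode w=world xy, s=stage xy ; yaw of tool x in world; prints tool-frame deltas in units
import sys,numpy as np
from rig import ctrl
from h import q2R
ST=np.array([564.20,-72.24,.2778])
def cur():
    s=ctrl.sense();Rm=q2R(s['ee_rot']).as_matrix();return s,Rm,np.array(s['eef_pos']),np.arctan2(Rm[1,0],Rm[0,0])
def s2w(x,y):
    c,s_=np.cos(ST[2]),np.sin(ST[2]);return ST[0]+c*x-s_*y,ST[1]+s_*x+c*y
def w2s(x,y):
    c,s_=np.cos(ST[2]),np.sin(ST[2]);dx,dy=x-ST[0],y-ST[1];return c*dx+s_*dy,-s_*dx+c*dy
if __name__=="__main__":
    s,Rm,P,y=cur();m,a,b,z,yaw=sys.argv[1],*map(float,sys.argv[2:6])
    xy=(a,b) if m=='w' else s2w(a,b)
    t=np.array([*xy,z]);tilt=np.degrees(np.arccos(-Rm[2,2]))
    d=t-P;dy=(yaw-y+np.pi)%(2*np.pi)-np.pi
    # if first rotating in place about tool z, then shifting:
    y2=y+dy;X=np.array([np.cos(y2),np.sin(y2),0]);Y=np.array([np.sin(y2),-np.cos(y2),0])
    print("t",round(s['time_s'],2),"P",P.round(1),"stage",np.round(w2s(*P[:2]),1),"yaw",round(y,4),"tilt",tilt.round(2),"F",s['force'].round(1),"w",round(85*s['grip_width'],1))
    print("turn z",round(-dy/(np.pi/4),4),"then shift x,y,z units",np.round([d@X/750,d@Y/750,-d[2]/750],4),"mm",np.round([d@X,d@Y,-d[2]],1))
E
python3 plan.py w 514.9 -172 60 -1.126
```

```text
t 1.2 P [ 237.7 -468.1  231.3] stage [-422.6 -291.2] yaw -1.101 tilt 0.0 F [ 0.3  0.9 -0.3] w 85.0
turn z 0.0318 then shift x,y,z units [-0.1974 -0.5036  0.2284] mm [-148.  -377.7  171.3]
```

Call:
play_rows(steps=[[[-0.0152,-0.0387,0.0176],[0,0,0.0318]],[[-0.0152,-0.0387,0.0176],[0,0,0]],[[-0.0152,-0.0387,0.0176],[0,0,0]],[[-0.0152,-0.0387,0.0176],[0,0,0]],[[-0.0152,-0.0387,0.0176],[0,0,0]],[[-0.0152,-0.0387,0.0176],[0,0,0]],[[-0.0152,-0.0387,0.0176],[0,0,0]],[[-0.0152,-0.0387,0.0176],[0,0,0]],[[-0.0152,-0.0387,0.0176],[0,0,0]],[[-0.0152,-0.0387,0.0176],[0,0,0]],[[-0.0152,-0.0387,0.0176],[0,0,0]],[[-0.0152,-0.0387,0.0176],[0,0,0]],[[-0.0152,-0.0387,0.0176],[0,0,0]],[[0,0,0],[0,0,0]],[[0,0,0],[0,0,0]]], grip=0.36, squeeze=25)

```text
time_s: 2.7
eef_pos: [513.9, -171.2, 59.5]
ee_rot: [0.0, 0.846, -0.533, -0.0]
force: [-0.2, -1.3, -0.0]
grip_width: 0.639
```

```bash
python3 plan.py w 514.9 -172 14 -1.126;python3 plan.py w 514.9 -172 14 -1.126
```

```text
t 2.7 P [ 513.9 -171.2   59.5] stage [-75.5 -81.4] yaw -1.1248 tilt 0.03 F [-0.2 -1.3 -0. ] w 54.3
turn z 0.0016 then shift x,y,z units [ 0.0015 -0.0007  0.0607] mm [ 1.1 -0.5 45.5]
t 2.7 P [ 513.9 -171.2   59.5] stage [-75.5 -81.4] yaw -1.1248 tilt 0.03 F [-0.2 -1.3 -0. ] w 54.3
turn z 0.0016 then shift x,y,z units [ 0.0015 -0.0007  0.0607] mm [ 1.1 -0.5 45.5]
```

Call:
play_rows(steps=[[[0.0015,-0.0007,0.02],[0,0,0]],[[0,0,0.02],[0,0,0]],[[0,0,0.015],[0,0,0]],[[0,0,0.0084],[0,0,0]],[[0,0,0],[0,0,0]],[[0,0,0],[0,0,0]]])

```text
time_s: 3.3
eef_pos: [515.1, -172.6, 12.7]
ee_rot: [-0.0, 0.846, -0.534, 0.0]
force: [-0.2, -0.2, 0.0]
grip_width: 0.642
```

```bash
cat > pic.py <<'E'
import sys,cv2
from rig import cams
n=sys.argv[1]
a=cams.capture("top");cv2.imwrite(f"pics/{n}_top.png",cv2.cvtColor(a,cv2.COLOR_RGB2BGR))
b=cams.capture("side");cv2.imwrite(f"pics/{n}_side.png",cv2.cvtColor(b,cv2.COLOR_RGB2BGR))
A=cv2.resize(a[130:290,220:380],(480,480),interpolation=cv2.INTER_CUBIC)
B=cv2.resize(b[120:240,180:300],(480,480),interpolation=cv2.INTER_CUBIC)
import numpy as np
J=np.hstack([A,B]);J=cv2.resize(J,(800,400),interpolation=cv2.INTER_AREA)
cv2.imwrite(f"pics/{n}.png",cv2.cvtColor(J,cv2.COLOR_RGB2BGR))
E
python3 pic.py a; python3 plan.py w 514.9 -172 14 -1.126
```

```text
t 3.4 P [ 515.2 -172.5   12.8] stage [-74.6 -83. ] yaw -1.1261 tilt 0.07 F [-0.8  0.4 -0.8] w 54.2
turn z -0.0001 then shift x,y,z units [-0.0008  0.     -0.0016] mm [-0.6  0.  -1.2]
```

View pics/a.png

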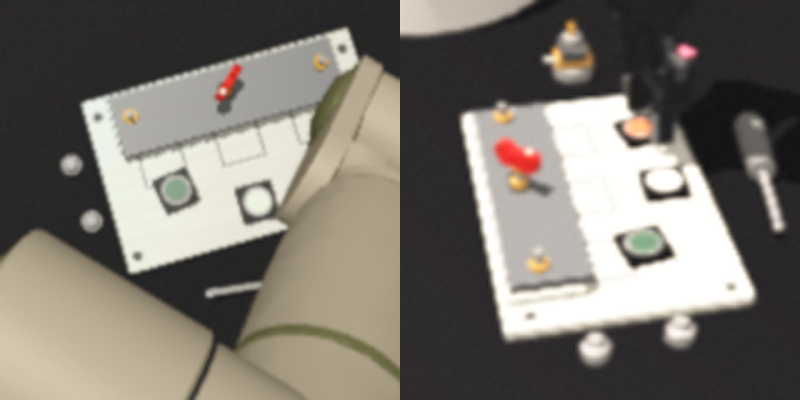

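In the side crop the fingers straddle the copper holder, at (638,128), with no contact yet. I lower carefully until they touch the plate.

Call:
play_rows(steps=[[[0,0,0.0027],[0,0,0]],[[0,0,0],[0,0,0]]])

```text
time_s: 3.6
eef_pos: [514.9, -172.3, 10.1]
ee_rot: [0.0, 0.846, -0.534, 0.0]
force: [0.4, -0.1, -0.0]
grip_width: 0.639
```

Call:
play_rows(steps=[[[0,0,0.0013],[0,0,0]],[[0,0,0],[0,0,0]]])

```text
time_s: 3.8
eef_pos: [514.8, -172.2, 9.1]
ee_rot: [-0.0, 0.846, -0.534, -0.0]
force: [-0.7, 0.3, -0.2]
grip_width: 0.643
```

Call:
play_rows(steps=[[[0,0,0.0013],[0,0,0]],[[0,0,0],[0,0,0]]])

```text
time_s: 4.0
eef_pos: [514.8, -172.2, 8.1]
ee_rot: [-0.0, 0.846, -0.534, -0.0]
force: [-0.3, -1.0, -0.4]
grip_width: 0.64
```

Call:
play_rows(steps=[[[0,0,-0.0015],[0,0,0]],[[0,0,0],[0,0,0]],[[0,0,0],[0,0,0]],[[0,0,0],[0,0,0]],[[0,0,0],[0,0,0]]], grip=0.7, squeeze=25)

```text
time_s: 4.5
eef_pos: [515.0, -172.3, 9.5]
ee_rot: [0.0, 0.846, -0.534, 0.0]
force: [-0.7, 0.5, 4.0]
grip_width: 0.461
```

```bash
python3 plan.py s -30 -85 9.2 -1.293
```

```text
t 4.5 P [ 515.  -172.3    9.5] stage [-74.7 -82.8] yaw -1.1259 tilt 0.02 F [-0.7  0.5  4. ] w 39.2
turn z 0.2127 then shift x,y,z units [ 0.003  -0.0597  0.0004] mm [  2.2 -44.7   0.3]
```

Call:
play_rows(steps=[[[0,0,-0.0005],[0,0,0.11]],[[0,0,0],[0,0,0.1027]],[[0.0015,-0.015,0],[0,0,0]],[[0.0015,-0.02,0],[0,0,0]],[[0,-0.0247,0],[0,0,0]],[[0,0,0],[0,0,0]],[[0,0,0],[0,0,0]]])

```text
time_s: 5.2
eef_pos: [558.4, -162.1, 9.6]
ee_rot: [-0.0, 0.798, -0.602, 0.0]
force: [0.9, 0.5, 1.2]
grip_width: 0.457
```

```bash
python3 plan.py s -9 -85 9.5 -1.293; python3 pic.py b
```

```text
t 5.2 P [ 558.4 -162.1    9.6] stage [-30.2 -84.8] yaw -1.2926 tilt 0.01 F [0.9 0.5 1.2] w 38.9
turn z 0.0006 then shift x,y,z units [ 0.0003 -0.0283  0.0001] mm [  0.2 -21.2   0.1]
```

View pics/b.png

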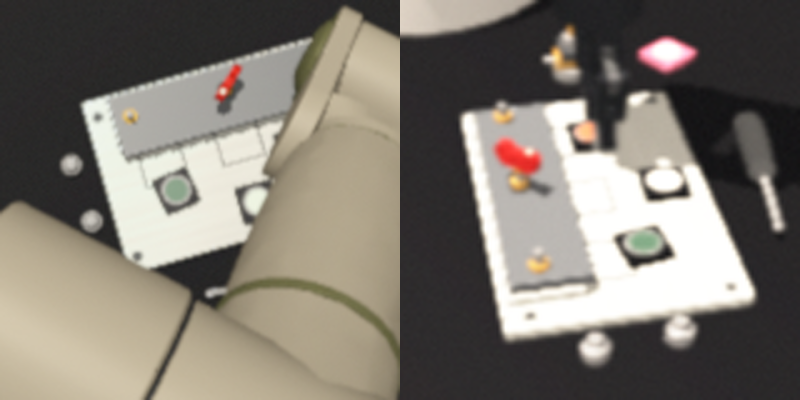

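The copper holder came along with the fingers and now sits at (585,133) in the side crop. I push on towards the fence.

Call:
play_rows(steps=[[[0,-0.012,0],[0,0,0]],[[0,-0.012,0],[0,0,0]],[[0,-0.0043,0],[0,0,0]],[[0,0,0],[0,0,0]]])

```text
time_s: 5.7
eef_pos: [579.5, -156.1, 9.6]
ee_rot: [-0.0, 0.798, -0.602, 0.0]
force: [0.3, -0.4, 0.4]
grip_width: 0.459
```

Call:
play_rows(steps=[[[0,-0.002,0],[0,0,0]],[[0,-0.0013,0],[0,0,0]]])

```text
time_s: 5.9
eef_pos: [580.4, -155.8, 9.5]
ee_rot: [0.001, 0.798, -0.602, -0.001]
force: [-10.1, -3.1, 4.8]
grip_width: 0.463
```

Call:
play_rows(steps=[[[0,-0.0013,0],[0,0,0]],[[0,0,0],[0,0,0]]])

```text
time_s: 6.1
eef_pos: [580.4, -155.8, 9.5]
ee_rot: [0.001, 0.798, -0.602, -0.002]
force: [-10.9, -3.5, 5.6]
grip_width: 0.458
```

```bash
python3 plan.py s -6 -85 9.5 -1.293
```

```text
t 6.1 P [ 580.4 -155.8    9.5] stage [ -7.3 -84.8] yaw -1.2925 tilt 0.28 F [-10.9  -3.5   5.6] w 39.0
turn z 0.0007 then shift x,y,z units [ 0.0003 -0.0017  0.0001] mm [ 0.2 -1.3  0. ]
```

```bash
python3 - <<'E'
import cv2
from rig import cams
b=cams.capture("side");cv2.imwrite("pics/c_side.png",cv2.cvtColor(b,cv2.COLOR_RGB2BGR))
cv2.imwrite("pics/c.png",cv2.cvtColor(cv2.resize(b[125:200,190:290],(800,600),interpolation=cv2.INTER_CUBIC),cv2.COLOR_RGB2BGR))
E
```

```text
(no output)
```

View pics/c.png

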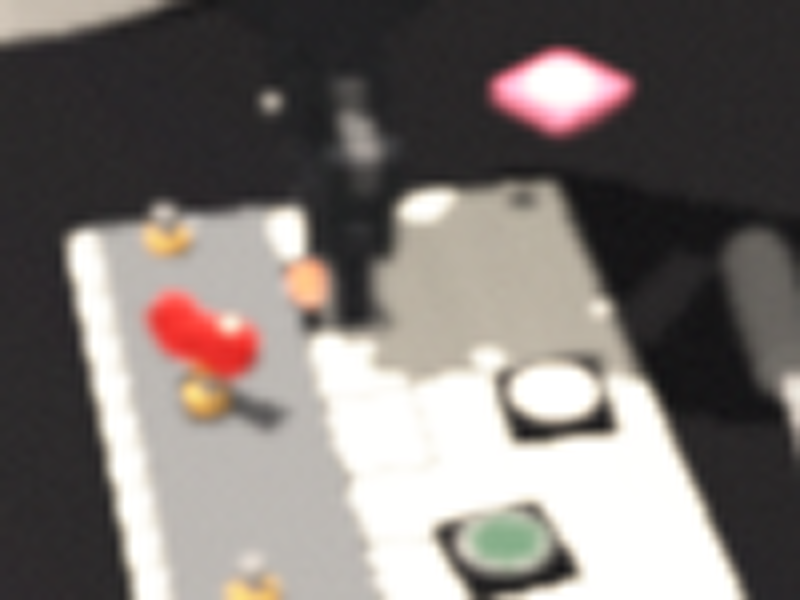

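Call:
play_rows(steps=[[[0,0,0],[0,0,0]],[[0,0,0],[0,0,0]],[[0,0,0],[0,0,0]],[[0,0.008,-0.005],[0,0,0]],[[0,0.01,-0.03],[0,0,0]],[[0,0.02,-0.04],[0,0,0]],[[0,0.03,-0.01],[0,0,0]],[[0.03,0.03,0],[0,0,0]],[[0,0,0],[0,0,0]]], grip=0.36)

```text
time_s: 7.05
eef_pos: [516.4, -199.5, 74.2]
ee_rot: [0.0, 0.797, -0.603, 0.001]
force: [-0.1, -0.0, -0.3]
grip_width: 0.641
```

```bash
python3 pic.py d; python3 plan.py w 489.8 -92.1 40 -1.318
```

```text
t 7.15 P [ 517.5 -197.4   73.7] stage [ -79.2 -107.6] yaw -1.2942 tilt 0.02 F [-1.1  0.2  0.7] w 54.4
turn z 0.0303 then shift x,y,z units [-0.1452  0.0007  0.0449] mm [-108.9    0.5   33.7]
```

View pics/d.png

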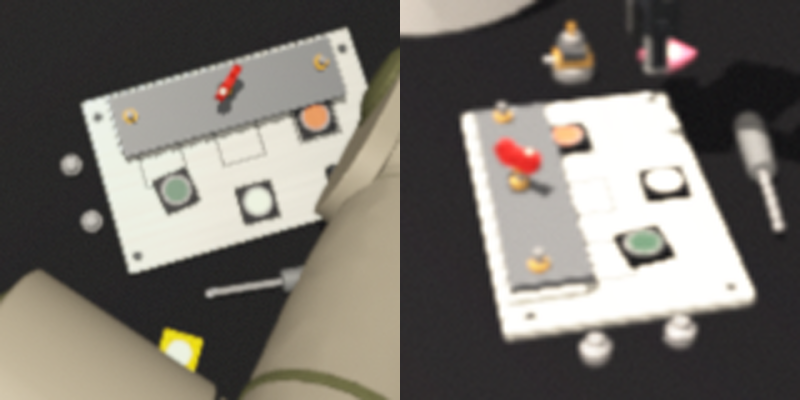

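```bash
cat > chk.py <<'E'
import sys
from rig import cams
from h import *
from plan import ST,s2w,w2s
T=Cam(cams.camera_info("top"))
g=cv2.cvtColor(cv2.imread(sys.argv[1]),cv2.COLOR_BGR2GRAY).astype(np.float32)
for a in sys.argv[2:]:
    x,y,full=map(float,a.split(','))
    p0=[*s2w(x,y),ST[2]]
    r=quad_fit(T,g,18,(-20,20 if full else 9),(-20,20),p0,rev=-1,n=15,use=(0,1,2,3) if full else (0,2,3),inset=.8)
    print(a,"stage",np.round(w2s(*r[0][:2]),2),"dyaw",round(r[0][2]-ST[2],3),r[1],r[2].round(2),"world",r[0].round(3))
E
python3 chk.py pics/d_top.png 0,-85,0 -71,1.2,1 -35.9,79.4,1
```

```text
0,-85,0 stage [ -2.79 -84.66] dyaw -0.006 [(0, np.int64(15), -1.18), (2, np.int64(15), 0.79), (3, np.int64(15), -0.11)] 0.55 world [ 5.84739e+02 -1.54420e+02  2.72000e-01]
-71,1.2,1 stage [-70.99   1.17] dyaw -0.028 [(0, np.int64(15), -0.0), (1, np.int64(15), 0.68), (2, np.int64(15), -0.01), (3, np.int64(15), -0.42)] 0.4 world [ 4.95613e+02 -9.05840e+01  2.50000e-01]
-35.9,79.4,1 stage [-35.87  79.39] dyaw 0.135 [(0, np.int64(15), -0.23), (1, np.int64(15), 0.41), (2, np.int64(15), 0.15), (3, np.int64(15), -0.58)] 0.45 world [ 5.0793e+02 -5.7330e+00  4.1300e-01]
```

Copper sits square at about x -1.5, y -85, hard against the fence. The front-edge bias from its visible side face explains most of the x reading. White is next.

Call:
play_rows(steps=[[[0,0,0],[0,0,0.0303]],[[-0.036,0,0],[0,0,0]],[[-0.0365,0,0],[0,0,0]],[[-0.0365,0.0007,0.01],[0,0,0]],[[-0.0362,0,0.0349],[0,0,0]],[[0,0,0],[0,0,0]],[[0,0,0],[0,0,0]]])

```text
time_s: 7.85
eef_pos: [490.2, -91.3, 39.7]
ee_rot: [0.0, 0.791, -0.611, -0.0]
force: [0.4, -0.4, 0.2]
grip_width: 0.642
```

```bash
python3 plan.py w 489.8 -92.1 9.5 -1.318
```

```text
t 7.85 P [490.2 -91.3  39.7] stage [-76.4   1.9] yaw -1.3157 tilt 0.02 F [ 0.4 -0.4  0.2] w 54.6
turn z 0.0029 then shift x,y,z units [0.0009 0.0008 0.0403] mm [ 0.6  0.6 30.2]
```

Call:
play_rows(steps=[[[0.0009,0.0008,0.02],[0,0,0.0029]],[[0,0,0.0197],[0,0,0]],[[0,0,0],[0,0,0]]])

```text
time_s: 8.15
eef_pos: [489.5, -93.2, 9.3]
ee_rot: [0.0, 0.79, -0.613, -0.001]
force: [0.1, 0.5, 0.4]
grip_width: 0.64
```

Call:
play_rows(steps=[[[0,0,0],[0,0,0]],[[0,0,0],[0,0,0]],[[0,0,0],[0,0,0]],[[0,0,0],[0,0,0]]], grip=0.7)

```text
time_s: 8.55
eef_pos: [490.2, -93.2, 10.9]
ee_rot: [-0.0, 0.79, -0.613, 0.001]
force: [-1.1, -1.6, 6.3]
grip_width: 0.458
```

```bash
python3 plan.py s -10 0 9.9 -1.293
```

```text
t 8.55 P [490.2 -93.2  10.9] stage [-76.9   0.1] yaw -1.3192 tilt 0.13 F [-1.1 -1.6  6.3] w 38.9
turn z -0.0333 then shift x,y,z units [ 0.0002 -0.0892  0.0014] mm [  0.1 -66.9   1. ]
```

Call:
play_rows(steps=[[[0,0,-0.001],[0,0,-0.0333]],[[0.0002,-0.015,0],[0,0,0]],[[0,-0.02,0],[0,0,0]],[[0,-0.02,0],[0,0,0]],[[0,-0.02,0],[0,0,0]],[[0,-0.0117,0],[0,0,0]],[[0,0,0],[0,0,0]]])

```text
time_s: 9.25
eef_pos: [553.0, -74.8, 11.0]
ee_rot: [-0.0, 0.799, -0.602, 0.001]
force: [2.3, 0.5, 2.3]
grip_width: 0.457
```

Call:
play_rows(steps=[[[0,-0.002,0],[0,0,0]],[[0,-0.0013,0],[0,0,0]],[[0,0,0],[0,0,0]]])

```text
time_s: 9.55
eef_pos: [553.7, -74.6, 10.9]
ee_rot: [0.0, 0.798, -0.602, -0.0]
force: [-2.8, 0.2, 6.5]
grip_width: 0.45
```

```bash
python3 plan.py s -6 0 9.5 -1.293
```

```text
t 9.55 P [553.7 -74.6  10.9] stage [-10.7   0.6] yaw -1.2928 tilt 0.07 F [-2.8  0.2  6.5] w 38.2
turn z 0.0003 then shift x,y,z units [ 0.0008 -0.0063  0.0019] mm [ 0.6 -4.7  1.4]
```

```bash
python3 - <<'E'
import cv2
from rig import cams,ctrl
b=cams.capture("side");cv2.imwrite("pics/e_side.png",cv2.cvtColor(b,cv2.COLOR_RGB2BGR))
cv2.imwrite("pics/e.png",cv2.cvtColor(cv2.resize(b[125:200,190:290],(800,600),interpolation=cv2.INTER_CUBIC),cv2.COLOR_RGB2BGR))
s=ctrl.sense();print(s['eef_pos'],s['force'],s['wrist_torque'])
E
```

```text
[553.70011556 -74.54759768  10.9567831 ] [-1.6830415  -0.39230654  5.16379643] [-0.16028668  0.43476284 -0.01019015]
```

View pics/e.png

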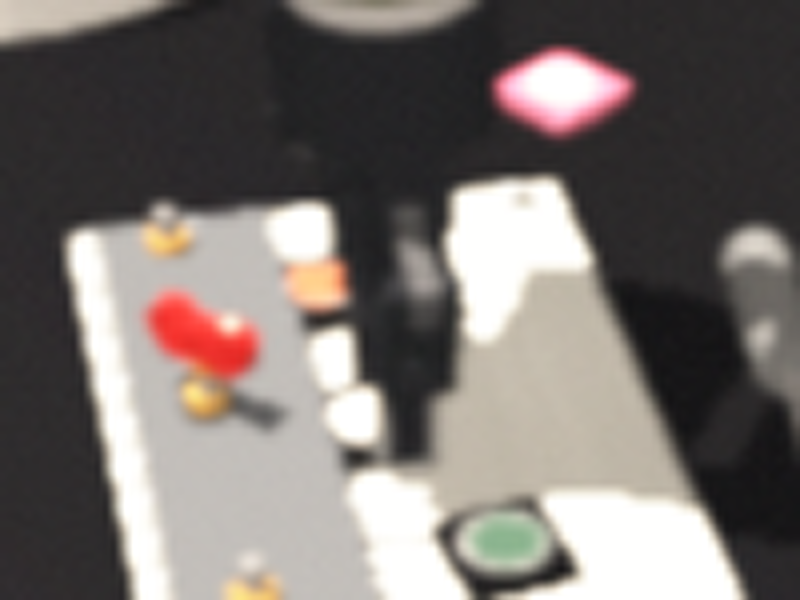

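Call:
play_rows(steps=[[[0,-0.002,-0.001],[0,0,0]],[[0,0,0],[0,0,0]]])

```text
time_s: 9.8
eef_pos: [555.6, -73.9, 11.4]
ee_rot: [-0.0, 0.798, -0.602, -0.0]
force: [-0.0, -0.3, -0.0]
grip_width: 0.457
```

Call:
play_rows(steps=[[[0,-0.002,0],[0,0,0]],[[0,0,0],[0,0,0]]])

```text
time_s: 10.0
eef_pos: [556.9, -73.5, 11.2]
ee_rot: [0.0, 0.798, -0.602, -0.001]
force: [-1.2, -1.2, 0.9]
grip_width: 0.458
```

```bash
python3 plan.py s -6 0 9.5 -1.293
```

```text
t 10.0 P [556.9 -73.5  11.2] stage [-7.4  0.8] yaw -1.2928 tilt 0.08 F [-1.2 -1.2  0.9] w 38.9
turn z 0.0002 then shift x,y,z units [ 0.0011 -0.0019  0.0022] mm [ 0.8 -1.4  1.7]
```

Call:
play_rows(steps=[[[0,-0.0015,0],[0,0,0]],[[0,0,0],[0,0,0]]])

```text
time_s: 10.2
eef_pos: [556.9, -73.4, 11.0]
ee_rot: [0.001, 0.798, -0.602, -0.002]
force: [-8.1, -2.9, 2.8]
grip_width: 0.459
```

Call:
play_rows(steps=[[[0,-0.0015,0],[0,0,0]],[[0,0,0],[0,0,0]]])

```text
time_s: 10.4
eef_pos: [557.0, -73.3, 11.0]
ee_rot: [0.002, 0.798, -0.602, -0.003]
force: [-14.9, -6.1, 6.9]
grip_width: 0.458
```

Call:
play_rows(steps=[[[0,0,0],[0,0,0]],[[0,0,0],[0,0,0]],[[0,0,0],[0,0,0]],[[0,0.008,-0.005],[0,0,0]],[[0,0.01,-0.03],[0,0,0]],[[0,0.03,-0.04],[0,0,0]],[[0,0.05,-0.01],[0,0,0]],[[0,0.05,0],[0,0,0]],[[0,0,0],[0,0,0]]], grip=0.36)

```text
time_s: 11.3
eef_pos: [449.4, -103.5, 75.4]
ee_rot: [0.0, 0.798, -0.603, -0.001]
force: [1.3, -0.6, 0.2]
grip_width: 0.643
```

```bash
python3 pic.py f; python3 chk.py pics/f_top.png 0,-85,0 0,0,0 -35.9,79.4,1; python3 plan.py w 502.3 -8.3 40 -1.155
```

```text
0,-85,0 stage [ -2.59 -85.48] dyaw 0.005 [(0, np.int64(15), -0.3), (2, np.int64(15), 1.98), (3, np.int64(15), -0.13)] 0.88 world [ 5.85149e+02 -1.55156e+02  2.83000e-01]
0,0,0 stage [-2.94  1.84] dyaw 0.003 [(0, np.int64(13), -1.32), (2, np.int64(15), 0.87), (3, np.int64(14), 0.08)] 0.85 world [ 5.60872e+02 -7.12730e+01  2.80000e-01]
-35.9,79.4,1 stage [-35.91  79.38] dyaw 0.137 [(0, np.int64(15), -0.25), (1, np.int64(15), 0.46), (2, np.int64(15), 0.13), (3, np.int64(15), -0.54)] 0.48 world [ 5.07901e+02 -5.75000e+00  4.14000e-01]
t 11.4 P [ 452.8 -103.7   75.8] stage [-115.8    0.3] yaw -1.2939 tilt 0.07 F [ 0.1 -0.2 -0.2] w 54.5
turn z -0.1769 then shift x,y,z units [-0.0896 -0.1118  0.0477] mm [-67.2 -83.8  35.8]
```

View pics/f.png

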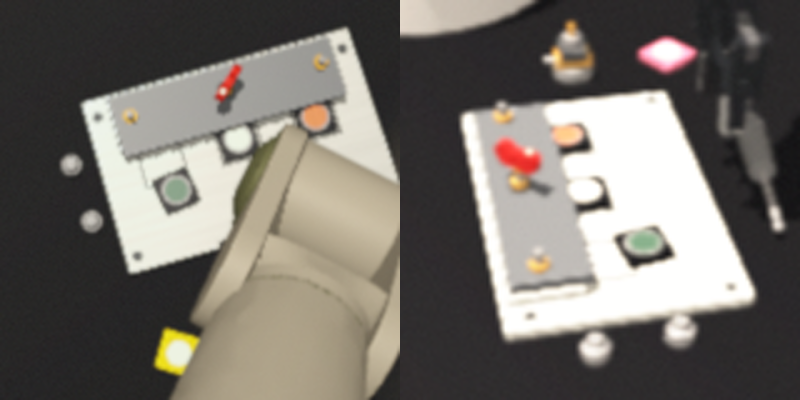

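Copper and white both sit flush under the lip, in the side crop at (570,137) and (588,192). Green is next.

Call:
play_rows(steps=[[[0,0,0],[0,0,-0.1769]],[[-0.0224,-0.028,0.005],[0,0,0]],[[-0.0224,-0.028,0.01],[0,0,0]],[[-0.0224,-0.028,0.015],[0,0,0]],[[-0.0224,-0.0278,0.0177],[0,0,0]],[[0,0,0],[0,0,0]],[[0,0,0],[0,0,0]]])

```text
time_s: 12.1
eef_pos: [502.7, -7.5, 39.3]
ee_rot: [0.0, 0.839, -0.545, 0.0]
force: [-0.3, -0.2, 0.1]
grip_width: 0.639
```

```bash
python3 plan.py w 502.3 -8.3 10.3 -1.155
```

```text
t 12.1 P [502.7  -7.5  39.3] stage [-41.4  79.1] yaw -1.1523 tilt 0.0 F [-0.3 -0.2  0.1] w 54.3
turn z 0.0034 then shift x,y,z units [0.0007 0.0009 0.0386] mm [ 0.5  0.7 29. ]
```

Call:
play_rows(steps=[[[0.0007,0.0009,0.02],[0,0,0.0034]],[[0,0,0.018],[0,0,0]],[[0,0,0],[0,0,0]],[[0,0,0],[0,0,0]]])

```text
time_s: 12.5
eef_pos: [502.2, -9.3, 11.6]
ee_rot: [-0.0, 0.837, -0.547, 0.0]
force: [0.4, -0.3, -0.1]
grip_width: 0.639
```

Call:
play_rows(steps=[[[0,0,0],[0,0,0]],[[0,0,0],[0,0,0]],[[0,0,0],[0,0,0]],[[0,0,0],[0,0,0]]], grip=0.7)

```text
time_s: 12.9
eef_pos: [502.4, -9.1, 12.0]
ee_rot: [-0.0, 0.837, -0.547, 0.001]
force: [-2.6, -2.1, 6.3]
grip_width: 0.455
```

```bash
python3 plan.py s -10 84.5 10.7 -1.293
```

```text
t 12.9 P [502.4  -9.1  12. ] stage [-42.1  77.7] yaw -1.1566 tilt 0.1 F [-2.6 -2.1  6.3] w 38.6
turn z 0.1737 then shift x,y,z units [-0.0091 -0.0429  0.0018] mm [ -6.8 -32.1   1.3]
```

Call:
play_rows(steps=[[[0,0,-0.0015],[0,0,0.0869]],[[0,0,0],[0,0,0.0868]],[[-0.0045,-0.014,0],[0,0,0]],[[-0.0046,-0.014,0],[0,0,0]],[[0,-0.0135,0],[0,0,0]],[[0,0,0],[0,0,0]],[[0,0,0],[0,0,0]]])

```text
time_s: 13.6
eef_pos: [530.2, 6.7, 12.1]
ee_rot: [-0.0, 0.799, -0.602, 0.0]
force: [-0.3, 0.8, 1.2]
grip_width: 0.455
```

```bash
python3 plan.py s -7 84.5 13 -1.293
```

```text
t 13.6 P [530.2   6.7  12.1] stage [-11.1  85.3] yaw -1.2918 tilt 0.02 F [-0.3  0.8  1.2] w 38.7
turn z 0.0016 then shift x,y,z units [ 0.001  -0.0054 -0.0012] mm [ 0.8 -4.1 -0.9]
```

Call:
play_rows(steps=[[[0.0005,-0.002,0],[0,0,0.0016]],[[0,-0.0018,0],[0,0,0]],[[0,0,0],[0,0,0]]])

```text
time_s: 13.9
eef_pos: [532.8, 6.8, 12.1]
ee_rot: [-0.0, 0.798, -0.603, 0.0]
force: [0.3, 0.3, 0.1]
grip_width: 0.46
```

Call:
play_rows(steps=[[[0,-0.0018,0],[0,0,0]],[[0,0,0],[0,0,0]]])

```text
time_s: 14.1
eef_pos: [533.6, 7.1, 12.1]
ee_rot: [0.0, 0.798, -0.603, -0.0]
force: [-4.1, -1.6, 2.6]
grip_width: 0.458
```

Call:
play_rows(steps=[[[0,-0.0018,0],[0,0,0]],[[0,0,0],[0,0,0]]])

```text
time_s: 14.3
eef_pos: [533.7, 7.1, 12.0]
ee_rot: [0.002, 0.798, -0.603, -0.002]
force: [-10.5, -4.4, 9.0]
grip_width: 0.456
```

```bash
python3 plan.py s -7 84.5 13 -1.293
```

```text
t 14.3 P [533.7   7.1  12. ] stage [-7.5 84.7] yaw -1.2941 tilt 0.26 F [-10.5  -4.4   9. ] w 38.8
turn z -0.0013 then shift x,y,z units [ 0.0003 -0.0007 -0.0013] mm [ 0.2 -0.5 -1. ]
```

Call:
play_rows(steps=[[[0,0,0],[0,0,0]],[[0,0,0],[0,0,0]],[[0,0,0],[0,0,0]],[[0,0.008,-0.005],[0,0,0]],[[0,0.01,-0.03],[0,0,0]],[[0,0.03,-0.04],[0,0,0]],[[0,0.05,-0.04],[0,0,0]],[[0,0.05,-0.04],[0,0,0]],[[0,0.02,0],[0,0,0]],[[0,0,0],[0,0,0]]], grip=0.36)

```text
time_s: 15.3
eef_pos: [412.9, -27.1, 129.2]
ee_rot: [-0.0, 0.797, -0.603, 0.001]
force: [0.8, 0.3, -1.3]
grip_width: 0.639
```

```bash
python3 pic.py g; python3 chk.py pics/g_top.png 0,-85,0 0,0,0 0,85,0; python3 plan.py s 52 0 110 1.077
```

```text
0,-85,0 stage [ -2.76 -84.6 ] dyaw -0.001 [(0, np.int64(15), -1.24), (2, np.int64(15), 0.74), (3, np.int64(15), -0.1)] 0.49 world [ 5.84744e+02 -1.54353e+02  2.77000e-01]
0,0,0 stage [-3.05  1.89] dyaw -0.011 [(0, np.int64(15), -1.29), (2, np.int64(15), 0.78), (3, np.int64(15), -0.02)] 0.67 world [ 5.60749e+02 -7.12570e+01  2.67000e-01]
0,85,0 stage [-1.07 85.05] dyaw 0.097 [(0, np.int64(15), -1.57), (2, np.int64(15), 0.57), (3, np.int64(12), -0.11)] 0.82 world [5.39844e+02 9.25500e+00 3.75000e-01]
t 15.4 P [414.4 -26.9 128.4] stage [-131.7   84.7] yaw -1.2948 tilt 0.03 F [0.2 0.8 0.1] w 54.7
turn z -3.0199 then shift x,y,z units [0.0898 0.2543 0.0245] mm [ 67.3 190.7  18.4]
```

View pics/g.png

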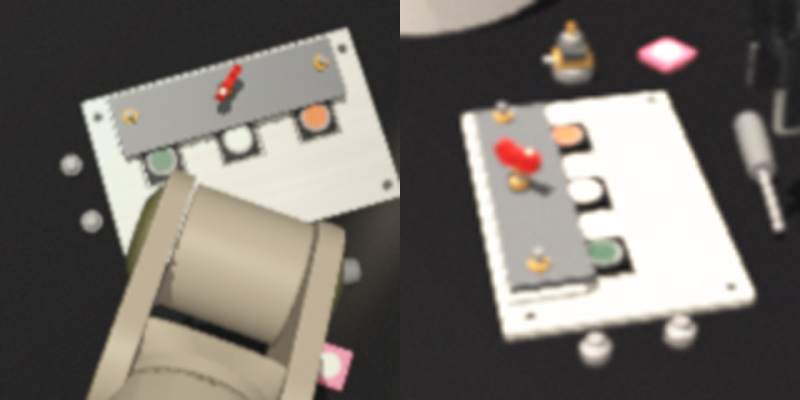

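Green needs a clear view, so I swing the arm left while pre-turning the wrist for the screw.

Call:
play_rows(steps=[[[-0.06,0,0],[0,0,-0.1776]],[[-0.06,0,0],[0,0,-0.1776]],[[-0.06,0,0],[0,0,-0.1776]],[[0,0,0],[0,0,-0.1776]],[[0,0,0],[0,0,-0.1776]],[[0,0,0],[0,0,-0.1776]],[[0,0,0],[0,0,-0.1776]],[[0,0,0],[0,0,-0.1776]],[[0,0,0],[0,0,-0.1776]],[[0,0,0],[0,0,-0.1776]],[[0,0,0],[0,0,-0.1776]],[[0,0,0],[0,0,-0.1776]],[[0,0,0],[0,0,-0.1776]],[[0,0,0],[0,0,-0.1776]],[[0,0,0],[0,0,-0.1776]],[[0,0,0],[0,0,-0.1776]],[[0,0,0],[0,0,-0.1776]]])

```text
time_s: 17.1
eef_pos: [360.4, 96.3, 127.8]
ee_rot: [-0.0, 0.857, 0.516, -0.0]
force: [-0.4, -0.6, 0.5]
grip_width: 0.639
```

```bash
python3 pic.py i; python3 chk.py pics/i_top.png 0,-85,0 0,0,0 0,85,0; python3 plan.py s 52 0 110 1.077
python3 - <<'E'
import cv2
a=cv2.imread("pics/i_top.png")
cv2.imwrite("pics/i2.png",cv2.resize(a[150:225,270:370],(800,600),interpolation=cv2.INTER_CUBIC))
E
```

```text
0,-85,0 stage [ -2.8  -84.65] dyaw -0.006 [(0, np.int64(15), -1.23), (2, np.int64(15), 0.78), (3, np.int64(15), -0.11)] 0.52 world [ 5.84718e+02 -1.54417e+02  2.71000e-01]
0,0,0 stage [-3.1  1.9] dyaw -0.011 [(0, np.int64(15), -1.29), (2, np.int64(15), 0.79), (3, np.int64(15), -0.05)] 0.64 world [ 5.60701e+02 -7.12620e+01  2.67000e-01]
0,85,0 stage [-3.25 84.48] dyaw 0.003 [(0, np.int64(15), -0.1), (2, np.int64(15), 0.18), (3, np.int64(15), -0.14)] 0.51 world [5.37902e+02 8.11100e+00 2.80000e-01]
t 17.2 P [360.3  96.2 127.9] stage [-149.9  217.9] yaw 1.0787 tilt 0.06 F [-0.4  0.5  0.6] w 54.6
turn z 0.0021 then shift x,y,z units [-0.0206  0.3955  0.0238] mm [-15.4 296.7  17.9]
```

View pics/i2.png

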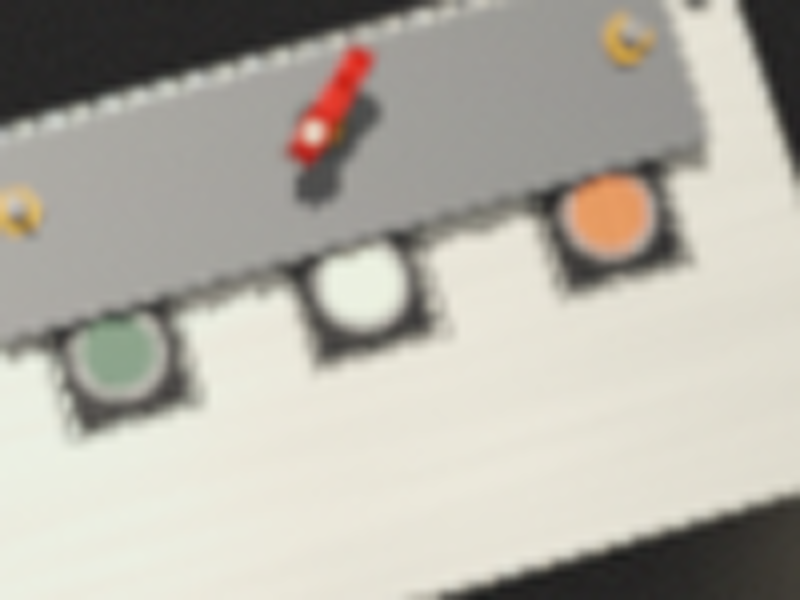

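View pics/i.png

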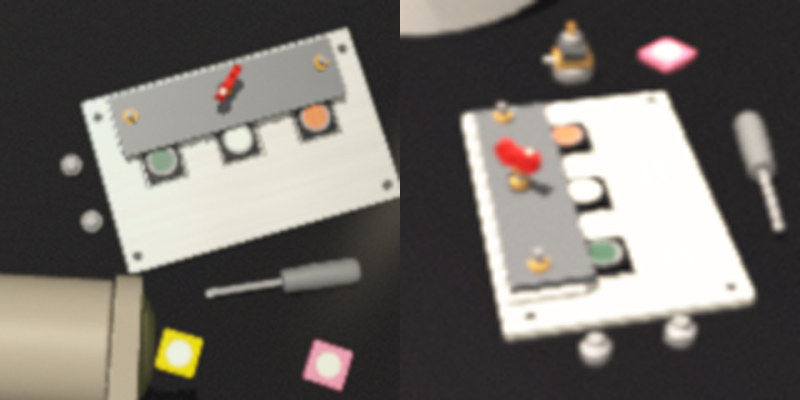

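The front edges merge with the engraved lines, so I cross-check with the specimen discs against their radius in the first image.

```bash
cat > disc.py <<'E'
import sys
from rig import cams
from h import *
from plan import ST,s2w,w2s
T=Cam(cams.camera_info("top"))
def disc(fn,x,y,ang,ch=2,R0=None,dark=0):
    g=cv2.imread(fn).astype(np.float32)
    g=g.max(2)
    obs=[];c=np.array([x,y],float);Rg=15
    for it in range(4):
        obs=[]
        for a in ang:
            n=np.array([np.cos(a),np.sin(a)]);rr=np.arange(11,19.5,.25)
            P=np.array([[*s2w(*(c+r*n)),18] for r in rr]);uv=T.proj(P).astype(np.float32)
            v=cv2.remap(g,uv[:,0].reshape(1,-1),uv[:,1].reshape(1,-1),cv2.INTER_LINEAR)[0]
            gr=np.clip(-np.gradient(v),0,None)**2
            obs.append(c+n*(gr@rr/gr.sum()))
        O=np.array(obs)
        if R0 is None: s=least_squares(lambda p:np.hypot(*(O-p[:2]).T)-p[2],[*c,15],loss='soft_l1',f_scale=.5).x
        else: s=[*least_squares(lambda p:np.hypot(*(O-p).T)-R0,c,loss='soft_l1',f_scale=.5).x,R0]
        c=np.array(s[:2])
    return np.round(s,2)
full=np.linspace(0,2*np.pi,72,endpoint=False);front=np.linspace(np.pi*.55,np.pi*1.45,50)
n=sys.argv[1]
for nm,i,f in(("copper",(-68.9,-81.4),(-1,-85)),("white",(-71,1.2),(-1,1)),("green",(-35.9,79.4),(-1,85))):
    a=disc("pics/top0.png",*i,full);b=disc("pics/top0.png",*i,front,R0=a[2]);d=disc(n,*f,front,R0=a[2])
    print(nm,"init full",a,"init front",b,"now",d)
E
python3 disc.py pics/i_top.png
```

```text
copper init full [-68.23 -82.19  15.01] init front [-68.28 -82.33  15.01] now [ -0.88 -84.91  15.01]
white init full [-70.42   0.57  14.89] init front [-70.48   0.61  14.89] now [-0.98  0.8  14.89]
green init full [-35.18  79.12  15.95] init front [-35.18  78.98  15.95] now [-0.96 84.61 15.95]
```

All three discs agree: x ≈ -0.9, which is a common stage-estimate offset, and y = -84.9, 0.8 and 84.6. Now the wing screw.

```bash
python3 plan.py s 51.1 -0.3 95 1.077
```

```text
t 17.2 P [360.3  96.2 127.9] stage [-149.9  217.9] yaw 1.0787 tilt 0.06 F [-0.4  0.5  0.6] w 54.6
turn z 0.0021 then shift x,y,z units [-0.0217  0.395   0.0438] mm [-16.3 296.2  32.9]
```

Call:
play_rows(steps=[[[-0.0022,0.0395,0],[0,0,0.0021]],[[-0.0022,0.0395,0],[0,0,0]],[[-0.0022,0.0395,0],[0,0,0]],[[-0.0022,0.0395,0],[0,0,0]],[[-0.0022,0.0395,0],[0,0,0]],[[-0.0022,0.0395,0],[0,0,0]],[[-0.0022,0.0395,0],[0,0,0]],[[-0.0022,0.0395,0],[0,0,0]],[[-0.0022,0.0395,0.02],[0,0,0]],[[-0.0019,0.0395,0.0238],[0,0,0]],[[0,0,0],[0,0,0]],[[0,0,0],[0,0,0]]], grip=0.6)

```text
time_s: 18.4
eef_pos: [612.7, -58.9, 94.2]
ee_rot: [-0.001, 0.86, 0.511, -0.001]
force: [0.9, 0.9, 0.2]
grip_width: 0.402
```

```bash
python3 plan.py s 51.1 -0.3 44 1.077; python3 - <<'E'
import cv2
from rig import cams
b=cams.capture("side");cv2.imwrite("pics/j.png",cv2.cvtColor(cv2.resize(b[125:200,170:270],(800,600),interpolation=cv2.INTER_CUBIC),cv2.COLOR_RGB2BGR))
E
```

```text
t 18.4 P [612.7 -58.9  94.2] stage [50.3 -0.5] yaw 1.0725 tilt 0.12 F [0.9 0.9 0.2] w 34.2
turn z -0.0057 then shift x,y,z units [0.001  0.0006 0.067 ] mm [ 0.7  0.4 50.2]
```

View pics/j.png

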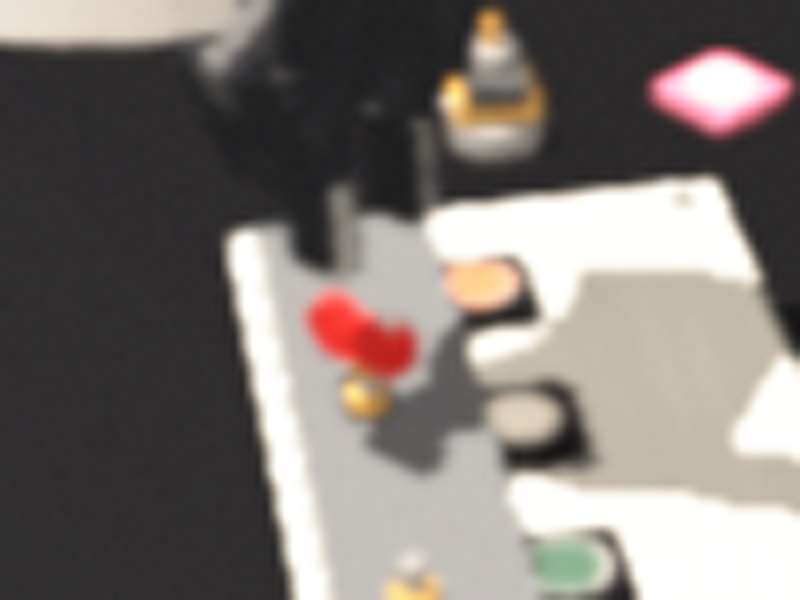

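Call:
play_rows(steps=[[[0.001,0.0006,0.02],[0,0,-0.0057]],[[0,0,0.02],[0,0,0]],[[0,0,0.0266],[0,0,0]],[[0,0,0],[0,0,0]],[[0,0,0],[0,0,0]]])

```text
time_s: 18.95
eef_pos: [613.3, -58.6, 45.3]
ee_rot: [-0.0, 0.858, 0.514, -0.0]
force: [-0.6, -0.8, 0.3]
grip_width: 0.404
```

Call:
play_rows(steps=[[[0,0,0],[0,0,0]],[[0,0,0],[0,0,0]],[[0,0,0],[0,0,0]],[[0,0,0],[0,0,0]],[[0,0,0],[0,0,0]],[[0,0,0],[0,0,0]]], grip=1.0, squeeze=30)

```text
time_s: 19.55
eef_pos: [614.4, -57.6, 46.6]
ee_rot: [0.0, 0.858, 0.514, 0.002]
force: [2.9, 7.0, 1.6]
grip_width: 0.094
```

```bash
python3 plan.py s 51.1 -0.3 44 1.077; python3 pic.py k; python3 -c "
from rig import ctrl;s=ctrl.sense();print(s['joints'],s['wrist_torque'])"
```

```text
t 19.55 P [614.4 -57.6  46.6] stage [52.3  0.3] yaw 1.0798 tilt 0.18 F [2.9 7.  1.6] w 8.0
turn z 0.0035 then shift x,y,z units [-0.0017 -0.0006  0.0035] mm [-1.3 -0.4  2.6]
[-0.28392583  0.69946149  1.40319077  0.00257077  1.03672956 -1.36499953] [ 1.10596633 -0.3408728  -0.05744086]
```

View pics/k.png

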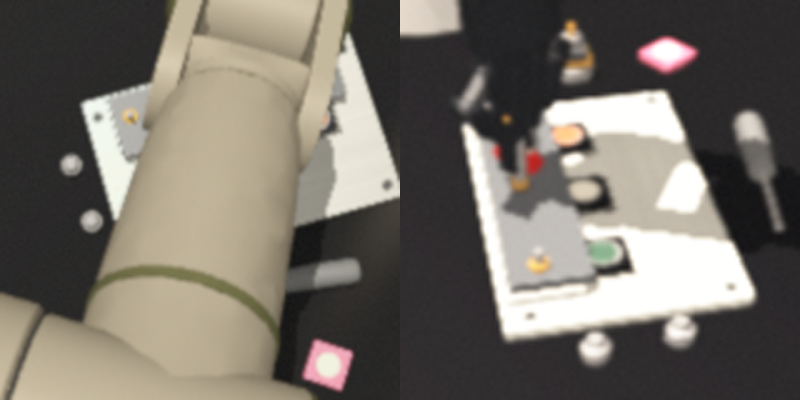

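Call:
play_rows(steps=[[[0.0019,0,0],[0,0,0]],[[0,0,0.0001],[0,0,0.15]],[[0,0,0.0001],[0,0,0.15]],[[0,0,0.0001],[0,0,0.15]],[[0,0,0.0001],[0,0,0.15]],[[0,0,0],[0,0,0]],[[0,0,0],[0,0,0]]])

```text
time_s: 20.35
eef_pos: [614.8, -57.0, 46.4]
ee_rot: [0.0, 0.954, 0.301, 0.001]
force: [0.1, 6.3, 6.3]
grip_width: 0.094
```

```bash
python3 plan.py s 52.3 0.3 45 -1.293;  python3 -c "
from rig import ctrl;s=ctrl.sense();print(s['joints'],s['wrist_torque'])"
```

```text
t 20.35 P [614.8 -57.   46.4] stage [52.9  0.8] yaw 0.611 tilt 0.11 F [0.1 6.3 6.3] w 8.0
turn z 2.4243 then shift x,y,z units [0.0006 0.0007 0.0018] mm [0.5 0.6 1.4]
[-2.82376297e-01  7.00855598e-01  1.40141385e+00  1.17664892e-03
  1.03767568e+00 -8.93995463e-01] [ 0.76415519  0.14105456 -0.05974297]
```

Call:
play_rows(steps=[[[0.0008,-0.0011,-0.0008],[0,0,0]],[[0,0,0.0001],[0,0,0.15]],[[0,0,0.0001],[0,0,0.15]],[[0,0,0.0001],[0,0,0.15]],[[0,0,0.0001],[0,0,0.15]],[[0,0,0.0001],[0,0,0.15]],[[0,0,0.0001],[0,0,0.15]],[[0,0,0.0001],[0,0,0.15]],[[0,0,0.0001],[0,0,0.15]],[[0,0,0],[0,0,0]],[[0,0,0],[0,0,0]]])

```text
time_s: 21.45
eef_pos: [615.8, -56.7, 46.0]
ee_rot: [-0.0, 0.986, -0.166, 0.002]
force: [7.2, 2.6, 0.6]
grip_width: 0.099
```

```bash
python3 plan.py s 52.3 0.3 45 -1.293;  python3 -c "
from rig import ctrl;s=ctrl.sense();print(s['joints'],s['wrist_torque'])"
```

```text
t 21.45 P [615.8 -56.7  46. ] stage [53.9  0.8] yaw -0.3326 tilt 0.25 F [7.2 2.6 0.6] w 8.4
turn z 1.2229 then shift x,y,z units [0.0007 0.0021 0.0013] mm [0.5 1.6 1. ]
[-2.81271873e-01  7.01802140e-01  1.40080656e+00  8.44583845e-04
  1.03460485e+00  5.08508641e-02] [ 0.3956655  -0.97130418 -0.05893595]
```

Call:
play_rows(steps=[[[0.0014,-0.0012,0],[0,0,0]],[[0,0,0.0001],[0,0,0.15]],[[0,0,0.0001],[0,0,0.15]],[[0,0,0.0001],[0,0,0.15]],[[0,0,0.0001],[0,0,0.15]],[[0,0,0.0001],[0,0,0.15]],[[0,0,0.0001],[0,0,0.15]],[[0,0,0.0001],[0,0,0.15]],[[0,0,0],[0,0,0]],[[0,0,0],[0,0,0]]])

```text
time_s: 22.45
eef_pos: [616.7, -57.1, 45.6]
ee_rot: [-0.0, 0.837, -0.547, 0.002]
force: [5.0, -3.0, 2.5]
grip_width: 0.095
```

```bash
python3 plan.py s 52.3 0.3 45 -1.293;  python3 -c "
from rig import ctrl;s=ctrl.sense();print(s['joints'],s['wrist_torque'])"
```

```text
t 22.45 P [616.7 -57.1  45.6] stage [54.6  0.2] yaw -1.1578 tilt 0.21 F [ 5.  -3.   2.5] w 8.1
turn z 0.1722 then shift x,y,z units [-0.0002  0.0031  0.0008] mm [-0.1  2.3  0.6]
[-2.80918952e-01  7.04612477e-01  1.39682093e+00 -9.99813910e-04
  1.03651039e+00  8.77370677e-01] [-0.38110422 -0.53174044 -0.04064625]
```

Call:
play_rows(steps=[[[0,0,0],[0,0,0.06]],[[0,0,0],[0,0,0.06]],[[0,0,0],[0,0,0]]])

```text
time_s: 22.75
eef_pos: [616.7, -57.2, 45.6]
ee_rot: [-0.0, 0.81, -0.586, 0.002]
force: [5.7, -3.0, 2.0]
grip_width: 0.098
```

```bash
cat > tq.py <<'E'
from plan import *
s,Rm,P,y=cur();print(P.round(1),"yaw",y.round(4),"rel to seat",round(y+1.293,3),"F",s['force'].round(1),"T",s['wrist_torque'].round(3),"w",s['grip_width']*85,"dq6",s['dq'][5])
E
python3 tq.py
```

```text
[616.7 -57.2  45.6] yaw -1.2531 rel to seat 0.04 F [ 5.7 -3.   2. ] T [-0.463 -0.636 -0.07 ] w 8.300600892309157 dq6 -0.03673410172544006
```

Call:
play_rows(steps=[[[0,0,0],[0,0,0.05]],[[0,0,0],[0,0,0]],[[0,0,0],[0,0,0]]])

```text
time_s: 23.05
eef_pos: [616.7, -57.3, 45.5]
ee_rot: [-0.0, 0.799, -0.602, 0.002]
force: [4.6, -3.3, 1.7]
grip_width: 0.094
```

```bash
python3 tq.py
```

```text
[616.7 -57.3  45.5] yaw -1.2912 rel to seat 0.002 F [ 4.6 -3.3  1.7] T [-0.459 -0.634 -0.021] w 8.010060785250518 dq6 -0.0012694523437494323
```

Call:
play_rows(steps=[[[0,0,0],[0,0,0.05]],[[0,0,0],[0,0,0]],[[0,0,0],[0,0,0]]])

```text
time_s: 23.35
eef_pos: [616.8, -57.3, 45.5]
ee_rot: [-0.0, 0.787, -0.617, 0.002]
force: [5.4, -3.9, 1.8]
grip_width: 0.093
```

```bash
python3 tq.py
```

```text
[616.8 -57.3  45.5] yaw -1.3287 rel to seat -0.036 F [ 5.4 -3.9  1.8] T [-0.542 -0.781  0.737] w 7.94140985742898 dq6 -0.00158204403455609
```

The torque jumped to 0.74 N m at the expected yaw of -1.29, so the screw is seated. Now I back it off a quarter turn.

Call:
play_rows(steps=[[[0.0012,-0.0011,0],[0,0,0]],[[0,0,0],[0,0,-0.15]],[[0,0,-0.0001],[0,0,-0.15]],[[0,0,-0.0001],[0,0,-0.15]],[[0,0,-0.0001],[0,0,-0.15]],[[0,0,-0.0001],[0,0,-0.15]],[[0,0,-0.0001],[0,0,-0.15]],[[0,0,-0.0001],[0,0,-0.15]],[[0,0,-0.0001],[0,0,-0.15]],[[0,0,-0.0001],[0,0,-0.15]],[[0,0,-0.0001],[0,0,-0.15]],[[0,0,-0.0001],[0,0,-0.15]],[[0,0,0],[0,0,-0.15]],[[0,0,0],[0,0,-0.15]],[[0,0,0],[0,0,-0.097]],[[0,0,0],[0,0,0]],[[0,0,0],[0,0,0]],[[0,0,0],[0,0,0]]])

```text
time_s: 25.15
eef_pos: [615.4, -56.7, 46.2]
ee_rot: [-0.0, 0.99, 0.138, -0.002]
force: [-7.5, -0.0, 11.1]
grip_width: 0.092
```

```bash
python3 tq.py; python3 pic.py l
python3 - <<'E'
import cv2
b=cv2.imread("pics/l_side.png");cv2.imwrite("pics/l2.png",cv2.resize(b[125:200,170:270],(800,600),interpolation=cv2.INTER_CUBIC))
E
```

```text
[615.4 -56.7  46.2] yaw 0.2777 rel to seat 1.571 F [-7.5 -0.  11.1] T [0.063 1.479 0.041] w 7.856984384997944 dq6 6.095023161407139e-05
```

View pics/l.png

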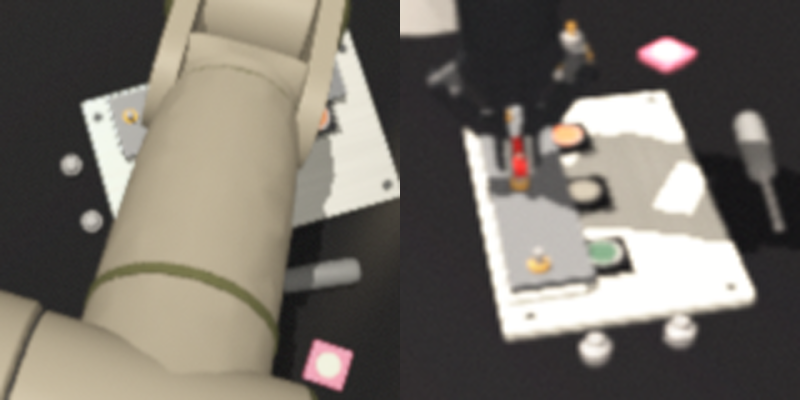

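View pics/l2.png

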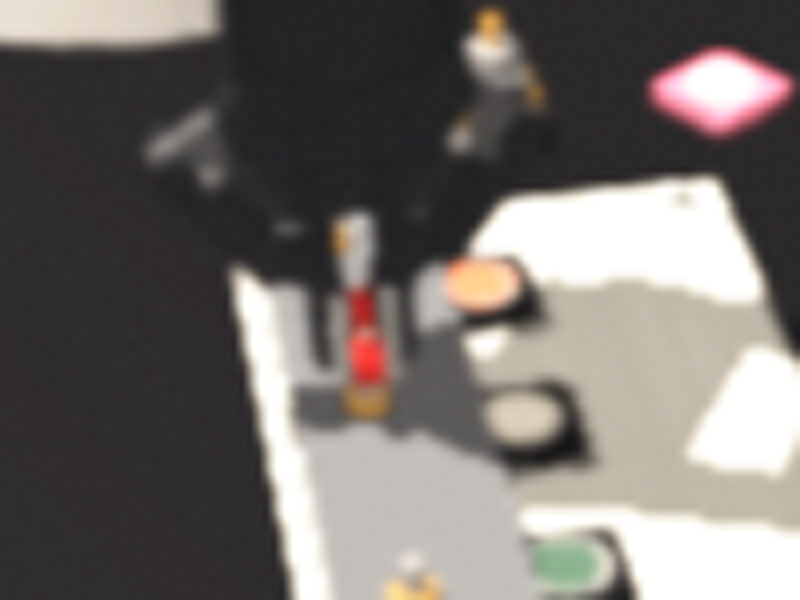

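The wing lies along the bar at (365,335) in the side crop, between the fingers, and the holders haven't moved. I ease the residual side load, then hand in.

Call:
play_rows(steps=[[[-0.0012,0,-0.001],[0,0,0]],[[0,0,0],[0,0,0]],[[0,0,0],[0,0,0]],[[0,0,0],[0,0,0]],[[0,0,0],[0,0,0]]])

```text
time_s: 25.75
eef_pos: [615.3, -56.7, 46.2]
ee_rot: [-0.0, 0.99, 0.138, -0.001]
force: [-3.5, 2.9, 6.3]
grip_width: 0.098
```

```bash
python3 tq.py; python3 - <<'E'
import cv2
from rig import cams
b=cams.capture("side");cv2.imwrite("pics/n.png",cv2.cvtColor(cv2.resize(b[125:200,170:270],(800,600),interpolation=cv2.INTER_CUBIC),cv2.COLOR_RGB2BGR))
E
```

```text
[615.3 -56.7  46.2] yaw 0.2768 rel to seat 1.57 F [-3.5  2.9  6.3] T [0.356 0.707 0.063] w 8.324280896250496 dq6 -0.0005656599261473265
```

View pics/n.png

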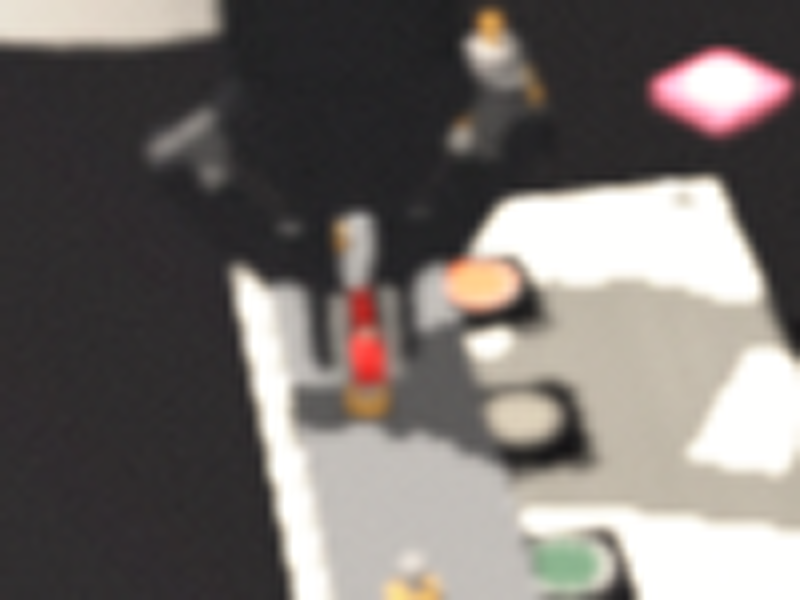

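The picture hasn't changed: wing gripped along the bar at (365,340), holders in place.

```bash
python3 -c "
from rig import ctrl;print(ctrl.finish_job())"
```

```text
the job is handed in; nothing more can be done
None
```

I put the three holders in their bays against the fence, and seated the wing screw. I then backed it off a quarter turn and handed the job in at about 26 s with the wing still gripped. The hand-in gave no verdict.

- **Holders:** copper is in the right-hand bay, white in the middle and grey-green on the left. I pushed each in until the fence pushed back with 10 to 16 N.
- **Position check:** before I gripped the screw, a fit to the specimen discs gave x about -0.9 mm for all three and y of -84.9, 0.8 and 84.6 mm. A fit to the holder edges put x near -3 mm, at the limit, but there the front edges blur into the engraved lines. I went by the discs and the contact. That edge fit showed all three square to about 0.01 rad.
- **Screw:** it seated with a clear stop, the torque jumping to about 0.74 N m at the expected angle. It was then turned back 1.57 rad, judged from the wrist angle, so any slip of the wing in the fingers would not show.
- **Grip:** the gripper was set to squeeze with 30 N. The last readings showed the wrist at rest and a remaining load of about 8 N on the tool.
- **Surroundings:** the last side view shows the holders still in place. Bystander positions were only judged by eye in the pictures, and nothing appeared to have moved.

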